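# Push the test roller up the roll-off ramp to its stop

### The job

Reset the roll-off ramp on the bench: push the steel roller from the foot of the ramp up the slope with your fingertips, over the crest and home against the end stop, and leave it lying there. Do not grip or lift it off the ramp, and keep it under control all the way: do not shoot it up the slope or let it run back down. Leave the other things on the bench where they are.

Things in the scene. Friction and masses are not known exactly. Their poses are not given: they have to be found in the camera images.
- ramp: Roll-off ramp, fixed to the bench (lengths in mm): grey base 270 x 124, aluminium deck rising along +x at 7 degrees (0.122 rad) to a crest. Origin: centre of its underside, y across, z up. Deck height over the bench: 40 at the origin, 24 at the foot, 47 at the crest (60 past the origin), 42 at the stop. Side rails 10 above the deck, 100 apart inside. Bar across the foot 10 above the deck; upright stop at the top, 40 above the deck.
- roller: Plain polished (slippery) steel test roller: cylinder 50 mm diameter, 92 mm long, about 0.4 kg, dark ends, free to roll. Origin at its centre, y along the cylinder's axis, which lies across the ramp; x and z turn with it as it rolls. Starts at rest against the foot bar and rolls back down whenever let go before the crest.
- ramp_seat (a point): Centre of the roller when home against the stop, 25 mm above the floor of the seat. Axes as ramp (x level, towards the stop; z up). The crest of the ramp lies 33 mm before this point and 22 mm lower; the roller's centre is 3 mm higher than this point when it passes the crest. From the crest to the stop the deck falls by 5 degrees, so there the roller rolls on to the stop and stays.
- ramp_foot (a point): Centre of the roller at the start, resting against the foot bar, 25 mm above the deck. Axes: x up the slope along the deck, y across the ramp, z square to the deck. The roller passes the crest 155 mm up the slope from here.
- reagent_bottle_2: Bystander: small brown screw-cap bottle standing upright, 38 diameter, 61 high mm. Origin at the centre of its underside.
- dropper_1: Bystander: small dark dropper bottle standing upright, 25 diameter, 68 high mm. Origin at the centre of its underside.
- white_cap: Bystander: white plastic screw cap lying flat, 38 diameter, 12 high mm. Origin at the centre of its underside.
- reagent_bottle_6: Bystander: small brown screw-cap bottle standing upright, 36 diameter, 68 high mm. Origin at the centre of its underside.
- marker: Bystander: black marker pen lying flat, 12 x 130 x 12 mm. Origin at the centre of its underside.
- forceps: Bystander: steel forceps lying flat, 12 x 125 x 8 mm. Origin at the centre of its underside.
Not all that is in view belongs to the job. What is shaped like the roller but green is not meant.

How it is judged:
By the outcome, as a careful person would: the job done as asked, in the order asked, and still so for the second after the job is handed in, with the robot touching nothing.
It also fails if it takes over 42 s, if anything falls off the work surface, if the arm or the gripper's body presses on something with over 40 N, if the wrist force passes 120 N, or if a joint passes its speed limit or range.

### The arm

A 7-joint arm with a two-finger parallel gripper is mounted at the origin on a cart in front of the work surface, level with it; the furniture and walls round the work are solid. World frame = base frame: x ahead of the robot, y to its left, z up, the work surface at z = 0. Lengths are in mm, angles in rad, forces in N, time in s.
With the tool pointing down it reaches from about 350 to 900 mm from the base axis. Payload 8.1 kg.
Tool frame: the origin (TCP) lies at the very end of the fingers, on their centre line; the grasp point (between the pads) lies 19 mm behind it (bot.tcp_to_grasp is the distance from the TCP to the grasp point, in mm); z points along the fingers, y is the line along which they close (so a half turn about z gives the same grasp; the last joint's range is limited). The gripper opens to 92 mm and grips with 3 to 60 N. Pads are 19 mm wide; open, the fingers measure 130 mm over their backs; the gripper's body (75 mm by 190 mm) begins 47 mm behind the grasp point.
Start: joints at [-0.103, 0.434, 0.025, 1.573, -0.012, 1.134, -0.075], TCP at [625.014, -0.027, 194.342] pointing down, gripper open.
Joint ranges: [-2.62, 2.62], [-0.44, 2.09], [-1.27, 1.32], [0.08, 2.57], [-1.32, 4.46], [0.12, 2], [-2.74, 2.74]. Speed limits (rad/s): [2.22, 2.22, 3.01, 3.01, 3.14, 3.14, 3.14].

### API

Orientations are given as a rotation vector (axis times angle).
In Python, from workcell import bot gives the robot as it stands. The module is installed in compiled form; this text tells all that it offers.
- The arm moves only by the tool move_arm, never from a script. Its argument "commands" is text: rows parted by semicolons, each of 7 numbers parted by spaces: the shift along the world's x, y, z in cm, then the turn, a rotation vector about the world's x, y, z in degrees, then the opening, from 0 (shut) to 1 (fully open). A call has 1 to 12 rows; each row is the pose to reach, as a shift and turn from the pose commanded when the call began; what a row does not reach only later rows make up. A row lasts 1/10 s, in which the tool goes at most 50 mm and 8.59 degrees, less where a joint would pass 70% of its speed; a pose out of reach is approached as far as the arm can. A call with a gripper value outside its range is refused whole. The fingers move at their own pace and stop on an object; the grip force is fixed at half the most. Time passes only in rows, so rows that repeat a pose let the fingers close. It gives the time, the measured TCP pose, the force, the opening and the grip force at its end, in the units of the state.
- bot.read_state(): the state, without advancing time (a new reading comes with each control period).
- bot.snapshot(name): name is "scene" or "side" or "wrist"; returns (picture, depth): 400x640x3 uint8, blue, green, red; 400x640 float32, mm along the optical axis (not along the pixel's ray), 0 where there is no reading.
- bot.calibration(name): a dict with "fx", "fy", "cx", "cy" (pixels), "R" (3x3) and "t" (3): a world point X has camera coordinates R X + t; the wrist camera has in their place "tool_from_camera" (4x4, takes a point from camera to tool coordinates, whose origin is the TCP and whose axes are the flange's). Camera axes: x right, y down, z forward; pixel columns grow to the right and rows downward; lengths in mm; the calibration is good to about 2 mm. A picture is of the moment at which its call begins: read the wrist's pose just before it. calibration takes no time and is no camera call.
- bot.close_job(): hands the job in; it is judged then, once.
Trained networks look in the newest picture that a camera, given by its name, has taken for a name from the list of things; names that differ only in an ending like _2 or _b are one class to them, and where a whole thing is asked for, a point or a joint stands for the part that bears it (a point fixed in the world has none). Each returns a list of dicts, best first, with "score" (0 to 1); they miss things now and then, are a little off and sometimes report something else, mostly with a low value. They report only what shows in the picture. A call takes as long as a camera call. They do not tell look-alikes from the thing itself.
- bot.silhouettes(camera, name): "region" (400x640 bool, what is visible of it) and "extent" ([left, top, right, bottom] in pixels, round what is visible of it).
The state is a dict: "time_s": time; "joint_positions": joint angles; "joint_velocities": joint speeds; "tau": joint torques, N m; "position": TCP position; "tool_rot": TCP orientation; "ft_force": force on the tool from outside, world axes, zero at the start; "ft_torque": the same for the moment, N m; "finger_gap": finger opening in mm; "grasp_force": force on a finger pad.
Only numpy, scipy, OpenCV 4.12 (cv2) and the standard library are available. Lean on these libraries where they do the work, as an engineer would, in place of code of your own. Each camera call takes 0.05 s, during which the arm holds its last target. There are 200 camera calls.

## Working session

There is one attempt and no reset: what is moved stays moved. The work goes in short steps, Python scripts to look and compute and a tool call to move; the robot and the scene stay as the last step left them, time stands still between calls to the robot, and variables do not carry over. Pictures are saved under pics/ and viewed, at most 10 in all, crops included, and the job is handed in when it is done.

Besides the shell and the picture viewer there is one more tool, called after ">>>" in YAML: its name, and indented under it one key for each argument. move_arm: Moves the arm, as the interface text tells. Its arguments: {"type":"object","properties":{"commands":{"type":"string"}},"required":["commands"]}

```bash
mkdir -p pics; cat > h.py <<'E'
import numpy as np, cv2
from workcell import bot
def pts(cam, depth, mask):
    c=bot.calibration(cam); v,u=np.nonzero(mask&(depth>0)); z=depth[v,u]
    P=np.stack([(u-c['cx'])/c['fx']*z,(v-c['cy'])/c['fy']*z,z],1)
    return (P-c['t'])@c['R']
E
python3 - <<'E'
from h import *
ims=[]
for cam in("scene","side"):
    im,d=bot.snapshot(cam); np.save(f"{cam}.npy",d); cv2.imwrite(f"pics/{cam}0.png",im)
    for n in("roller","ramp"):
        for s in bot.silhouettes(cam,n)[:4]:
            p=pts(cam,d,s['region']); 
            print(cam,n,round(s['score'],2),np.round(s['extent']),len(p),np.round(np.percentile(p,[2,50,98],axis=0)).tolist() if len(p) else '', im[s['region']].mean(0).round())
print(bot.read_state()['time_s'])
E
```

```text
scene roller 0.63 [255. 191. 292. 226.] 801 [[454.0, -11.0, 38.0], [480.0, 24.0, 70.0], [517.0, 82.0, 78.0]] [106. 108. 113.]
scene roller 0.62 [239. 242. 268. 294.] 1052 [[304.0, -56.0, 6.0], [335.0, -24.0, 43.0], [384.0, 28.0, 50.0]] [50. 93. 44.]
scene ramp 0.97 [256. 163. 367. 249.] 4377 [[446.0, -104.0, 4.0], [589.0, -24.0, 38.0], [701.0, 80.0, 80.0]] [130. 131. 134.]
side roller 0.89 [203. 202. 251. 238.] 911 [[304.0, -58.0, 5.0], [347.0, -30.0, 36.0], [390.0, 18.0, 50.0]] [ 48. 115.  32.]
side roller 0.58 [270. 178. 304. 213.] 661 [[454.0, -12.0, 38.0], [490.0, 8.0, 66.0], [527.0, 71.0, 78.0]] [124. 132. 141.]
side ramp 0.61 [268. 188. 386. 246.] 4246 [[451.0, -107.0, -0.0], [602.0, -32.0, 36.0], [707.0, 65.0, 80.0]] [151. 157. 160.]
0.3
```

View pics/scene0.png

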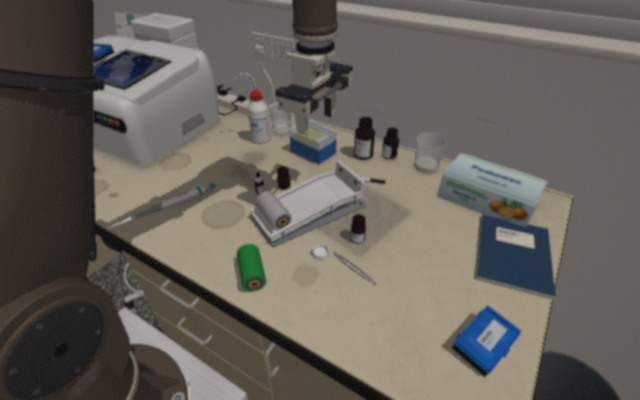

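View pics/side0.png

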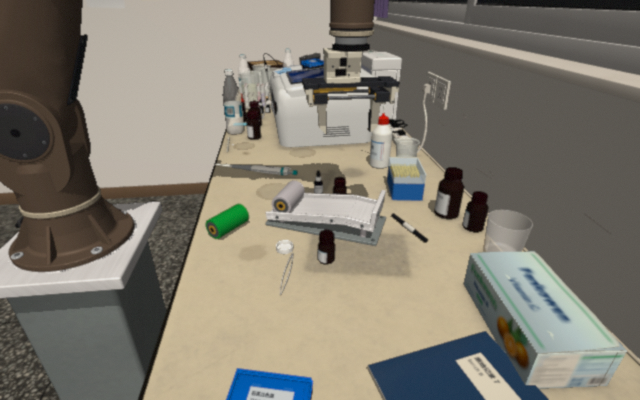

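The scene view shows the steel roller on the ramp's foot at about (273,210). The green look-alike lies on the bench at (250,268). In the side view they are at (288,196) and (228,220). The grey one on the ramp fits the description. Next I'll measure the ramp's pose and confirm the roller in an enlarged crop.

```bash
python3 - <<'E'
from h import *
from scipy.optimize import least_squares
A=[]
for cam in("scene","side"):
    d=np.load(cam+".npy"); p=pts(cam,d,np.ones(d.shape,bool))
    p=p[(abs(p[:,0]-580)<180)&(abs(p[:,1]+15)<150)]
    m=p[(p[:,2]>-8)&(p[:,2]<3)]; print(cam,"bench z",np.median(m[:,2]))
    A.append(p)
# height-field model of ramp with roller
def h(x,y):
    a=np.abs(y)
    deck=np.where(x<60,40+np.tan(.1222)*x,47.4-np.tan(.087)*(x-60))
    return deck
def model(q,P):
    c,s=np.cos(q[2]),np.sin(q[2]); dx,dy=P[:,0]-q[0],P[:,1]-q[1]
    return c*dx+s*dy,-s*dx+c*dy
for name,P in(("scene",A[0]),("side",A[1]),("both",np.vstack(A))):
    Q=P[(P[:,2]>4)&(P[:,2]<90)]
    # silhouettes of ramp only
    R=[]
    for cam in(("scene","side") if name=="both" else (name,)):
        d=np.load(cam+".npy")
        for s in bot.silhouettes(cam,"ramp")[:1]: 
            k=cv2.erode(s['region'].astype(np.uint8),np.ones((2,2)))>0
            R.append(pts(cam,d,k))
    R=np.vstack(R); R=R[(R[:,2]>-5)&(R[:,2]<100)]
    (c,wh,ang)=cv2.minAreaRect(R[:,:2].astype(np.float32)); print(name,"rect",np.round(c),np.round(wh),ang)
    f=lambda q:(lambda x,y: np.where((abs(y)<45)&(x>-70)&(x<95),np.clip(R[:,2]-q[3]-h(x,y),-15,15),15*0+np.clip(8*(np.maximum(abs(x)-136,0)+np.maximum(abs(y)-63,0))/8,0,15)))(*model(q,R))
    best=None
    for yaw in np.radians([-50,-40,-30,-20,-10,0,10]):
        r=least_squares(f,[c[0],c[1],yaw,0],loss='soft_l1',diff_step=1e-3)
        if best is None or r.cost<best.cost: best=r
    print(name,np.round(best.x,3),best.cost/len(R))
# roller pieces
for cam,i in(("scene",0),("side",1)):
    d=np.load(cam+".npy")
    for s in bot.silhouettes(cam,"roller"):
        p=pts(cam,d,cv2.erode(s['region'].astype(np.uint8),np.ones((3,3)))>0); p=p[p[:,2]>30]
        if np.median(p[:,0])>420:
            t=p[p[:,2]>np.percentile(p[:,2],95)-3]; print(cam,"top",np.round(t.mean(0)),np.round(np.ptp(t,axis=0)))
            l=np.linalg.svd(t[:,:2]-t[:,:2].mean(0))[2][0]; print("axis yaw",np.degrees(np.arctan2(l[1],l[0])))
for n in("reagent_bottle_2","dropper_1","white_cap","marker","forceps"):
    for s in bot.silhouettes("scene",n)[:4]:
        p=pts("scene",np.load("scene.npy"),s['region']); print(n,round(s['score'],2),np.round(np.median(p,axis=0)))
im=[cv2.imread("pics/scene0.png")[140:260,220:400],cv2.imread("pics/side0.png")[150:270,230:410]]
cv2.imwrite("pics/crop.png",np.vstack([cv2.resize(i,(450,300),interpolation=2) for i in im]))
print(np.round(bot.read_state()['tool_rot'],3))
E
```

```text
scene bench z -0.8243421809731495
side bench z -0.8080332870511414
scene rect [581.  -9.] [119. 275.] 64.20792388916016
scene [ 5.85416e+02 -3.70800e+00 -4.48000e-01 -5.54000e-01] 0.7148754241636013
side rect [606. -29.] [325. 225.] 7.088359355926514
side [ 6.06155e+02 -2.22330e+01 -5.58000e-01  2.36700e+00] 3.5204783118998266
both rect [594. -24.] [319. 252.] 0.27777495980262756
both [ 5.94327e+02 -1.71870e+01 -2.44000e-01  7.27000e-01] 2.7981256376998025
scene top [489.  32.  77.] [51. 85.  4.]
axis yaw -115.20901426684198
side top [490.  29.  76.] [53. 82.  4.]
axis yaw -116.37566422659192
reagent_bottle_2 0.9 [ 549. -157.   43.]
reagent_bottle_2 0.73 [623. 105.  34.]
dropper_1 0.68 [574. 149.  33.]
white_cap 0.65 [ 476. -102.    3.]
white_cap 0.46 [ 485. -167.    2.]
forceps 0.6 [ 479. -183.    2.]
[2.221 2.221 0.   ]
```

View pics/crop.png

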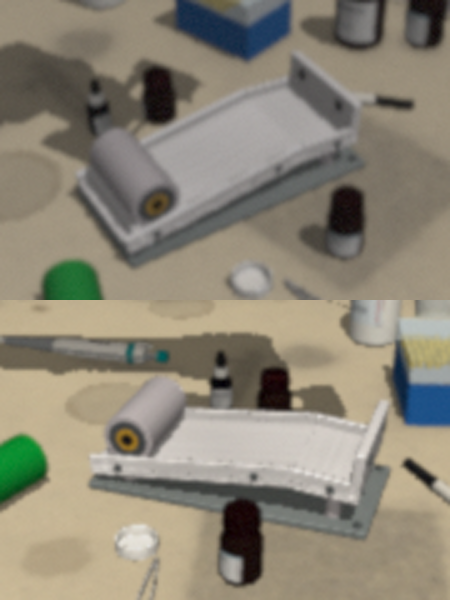

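The crop confirms it: the grey roller lies against the foot bar, and the green one is off the ramp. The ramp's yaw is about -25.7°, agreed by the deck fit, the footprint and the roller axis. I'll move to a hover behind the roller, with the fingers across the ramp and half open for two contact points, and then refine with the wrist camera.

>>> move_arm:
  commands: "-4 1 0 0 0 8 0.5; -8 2 0 0 0 16 0.5; -12 3 0 0 0 24 0.5; -17 5 0 0 0 32 0.5; -17 5 0 0 0 40 0.5; -17 5 0 0 0 48 0.5; -17 5 0 0 0 56 0.5; -17 5 0 0 0 64.3 0.5; -17 5 0 0 0 64.3 0.5; -17 5 0 0 0 64.3 0.5"

```text
time_s: 1.85
position: [455.1, 49.9, 194.4]
tool_rot: [0.706, 3.061, 0.0]
ft_force: [-0.0, 0.0, 0.5]
finger_gap: 45.4
grasp_force: 0.0
```

```bash
cat >> h.py <<'E'
from scipy.spatial.transform import Rotation as Ro
def wrist(name):
    s=bot.read_state(); im,d=bot.snapshot("wrist"); c=bot.calibration("wrist"); cv2.imwrite(f"pics/{name}.png",im)
    v,u=np.nonzero(d>0); z=d[v,u]; P=np.stack([(u-c['cx'])/c['fx']*z,(v-c['cy'])/c['fy']*z,z,z*0+1],1)
    W=(P@c['tool_from_camera'].T)[:,:3]@Ro.from_rotvec(s['tool_rot']).as_matrix().T+s['position']
    M=np.full(d.shape+(3,),np.nan); M[v,u]=W; return im,M,s
E
python3 - <<'E'
from h import *
im,M,s=wrist("w1"); np.save("w1.npy",M); print(s['time_s'],np.round(s['position']),np.round(s['tool_rot'],3),s['finger_gap'])
for n in("roller","ramp"):
    for o in bot.silhouettes("wrist",n)[:3]:
        p=M[o['region']]; p=p[~np.isnan(p[:,0])]; print(n,round(o['score'],2),np.round(o['extent']),np.round(np.percentile(p,[2,50,98],axis=0)).tolist())
        if n=="roller" and 450<np.median(p[:,0])<540:
            a=np.radians(-25.7); q=np.stack([p[:,0]*np.cos(a)+p[:,1]*np.sin(a),-p[:,0]*np.sin(a)+p[:,1]*np.cos(a),p[:,2]],1)
            q=q[q[:,2]>45]; A=np.c_[2*q[:,0],2*q[:,2],np.ones(len(q))]; b=(q[:,0]**2+q[:,2]**2); r=np.linalg.lstsq(A,b,rcond=None)[0]
            print("circle",r[:2],np.sqrt(r[2]+r[0]**2+r[1]**2),"lat",np.percentile(q[:,1],[1,50,99]))
E
```

```text
1.85 [455.  50. 194.] [0.706 3.061 0.   ] 45.445386568749846
roller 0.88 [171.  68. 271. 143.] [[308.0, -50.0, 16.0], [347.0, -8.0, 47.0], [388.0, 33.0, 51.0]]
roller 0.55 [281. 189. 370. 238.] [[456.0, -4.0, 47.0], [487.0, 40.0, 75.0], [521.0, 83.0, 79.0]]
circle [422.45781027  69.45707242] 15.325797388746139 lat [202.49294828 247.42487245 291.85341502]
ramp 0.65 [271. 168. 379. 331.] [[440.0, -63.0, 5.0], [539.0, 10.0, 36.0], [639.0, 97.0, 63.0]]
```

View pics/w1.png

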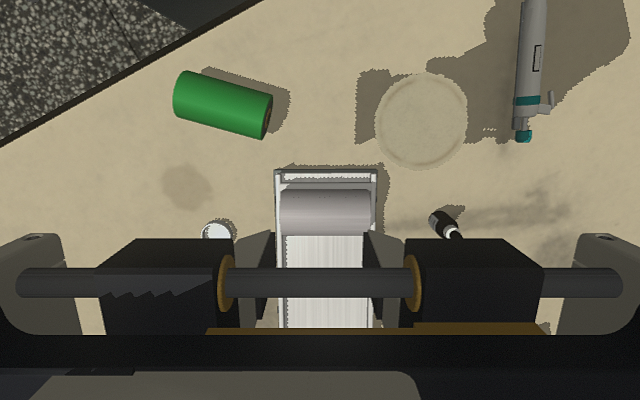

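The wrist view looks straight along the ramp: roller at (325,212), inside the rails at columns 276 and 376, with the green one away at (223,104). I'll do one constrained fit for the roller centre and the yaw.

```bash
python3 - <<'E'
from h import *
from scipy.optimize import least_squares
M=np.load("w1.npy"); S={}
for cam in("wrist","scene","side"):
    for o in bot.silhouettes(cam,"roller"):
        k=cv2.erode(o['region'].astype(np.uint8),np.ones((3,3)))>0
        p=M[k] if cam=="wrist" else pts(cam,np.load(cam+".npy"),k); p=p[~np.isnan(p[:,0])]
        if np.median(p[:,0])>430:S[cam]=p[p[:,2]>45]
def fit(p):
    def f(q):
        a=q[3]; x=p[:,0]*np.cos(a)+p[:,1]*np.sin(a); y=-p[:,0]*np.sin(a)+p[:,1]*np.cos(a)
        return np.hypot(x-q[0],p[:,2]-q[1])-25
    r=least_squares(f,[430,53,-.449,-.449][:2]+[0,-.449],loss='soft_l1'); a=r.x[3]
    y=-p[:,0]*np.sin(a)+p[:,1]*np.cos(a); return np.round(r.x,3),np.degrees(a).round(1),np.sqrt(np.mean(r.fun**2)).round(2),np.percentile(y,[1,99]).round(1)
for c in S: print(c,len(S[c]),*fit(S[c]))
a=-.449;u=np.array([np.cos(a),np.sin(a)]);n=np.array([-u[1],u[0]])
# stop: tall points at upper end (scene, side)
for cam in("scene","side"):
    d=np.load(cam+".npy");p=pts(cam,d,np.ones(d.shape,bool)); q=np.c_[p[:,:2]@u,p[:,:2]@n,p[:,2]]
    m=(abs(q[:,1]-246)<40)&(q[:,2]>56)&(q[:,2]<90)&(q[:,0]>590)&(q[:,0]<690); print(cam,"stop along",np.percentile(q[m],[5,25,50,75,95],axis=0).round(0).tolist())
    for lo in range(500,660,10):
        m=(abs(q[:,1]-246)<30)&(abs(q[:,0]-lo)<5)&(q[:,2]<60)&(q[:,2]>20); print((lo,round(float(np.median(q[m,2])),1)) if m.any() else lo,end=' ')
    print()
E
```

```text
wrist 3977 [427.307  53.153   1.283  -0.451] -25.8 0.61 [204.3 291.9]
scene 632 [427.451  51.785   0.     -0.45 ] -25.8 5.88 [200.3 287.2]
side 512 [425.685  51.37    0.     -0.451] -25.9 6.93 [199.7 284.9]
scene stop along [[641.0, 210.0, 58.0], [642.0, 225.0, 65.0], [643.0, 245.0, 73.0], [645.0, 264.0, 80.0], [651.0, 281.0, 82.0]]
(500, 35.9) (510, 37.4) (520, 38.7) (530, 39.7) (540, 40.9) (550, 42.3) (560, 43.3) (570, 44.4) (580, 46.0) (590, 45.7) (600, 45.0) (610, 44.4) (620, 43.3) (630, 42.2) (640, 48.0) 650 
side stop along [[643.0, 211.0, 63.0], [646.0, 223.0, 74.0], [650.0, 244.0, 80.0], [651.0, 264.0, 81.0], [652.0, 280.0, 82.0]]
(500, 36.1) (510, 37.4) (520, 38.7) (530, 40.3) (540, 41.1) (550, 42.6) (560, 43.2) (570, 44.8) (580, 45.9) (590, 45.7) (600, 44.7) (610, 43.9) (620, 42.9) (630, 42.1) (640, 41.4) (650, 44.2)
```

Measured in ramp axes: roller centre along 427, z 53; crest near 583; stop face near 641, so the seat is near 616. These spacings match the text (155 and 33 mm). I'm descending behind the roller.

>>> move_arm:
  commands: "-0.2 0.4 -3 0 0 0 0.5; -0.2 0.4 -7 0 0 0 0.5; -0.2 0.4 -10 0 0 0 0.5; -0.2 0.4 -12 0 0 0 0.5; -0.2 0.4 -13.5 0 0 0 0.5; -0.2 0.4 -14.8 0 0 0 0.5; -0.2 0.4 -14.8 0 0 0 0.5; -0.2 0.4 -14.8 0 0 0 0.5"

```text
time_s: 2.95
position: [453.0, 54.0, 46.5]
tool_rot: [-0.699, -3.062, 0.0]
ft_force: [0.3, 0.3, -0.1]
finger_gap: 46.1
grasp_force: 0.0
```

>>> move_arm:
  commands: "0.18 -0.09 0.02 0 0 0 0.5; 0.36 -0.17 0.05 0 0 0 0.5; 0.54 -0.26 0.07 0 0 0 0.5; 0.67 -0.33 0.09 0 0 0 0.5; 0.81 -0.39 0.11 0 0 0 0.5; 0.95 -0.46 0.13 0 0 0 0.5; 1.08 -0.52 0.15 0 0 0 0.5; 1.26 -0.61 0.17 0 0 0 0.5; 1.44 -0.7 0.2 0 0 0 0.5; 1.62 -0.78 0.22 0 0 0 0.5; 1.8 -0.87 0.25 0 0 0 0.5; 1.98 -0.96 0.27 0 0 0 0.5"

```text
time_s: 4.15
position: [473.0, 44.3, 49.0]
tool_rot: [-0.699, -3.063, -0.0]
ft_force: [0.3, -0.4, 0.9]
finger_gap: 45.6
grasp_force: 0.0
```

```bash
cat >> h.py <<'E'
def look():
    a=-.45;u=np.array([np.cos(a),np.sin(a)]);n=np.array([-u[1],u[0]])
    s=bot.read_state(); print("tcp",np.round([s['position'][:2]@u,s['position'][:2]@n,s['position'][2]],1),"F",np.round(s['ft_force'],1))
    for cam in("scene","side"):
        im,d=bot.snapshot(cam); cv2.imwrite("last_%s.png"%cam,im)
        for o in bot.silhouettes(cam,"roller"):
            k=cv2.erode(o['region'].astype(np.uint8),np.ones((3,3)))>0; p=pts(cam,d,k)
            q=np.c_[p[:,:2]@u,p[:,:2]@n,p[:,2]]
            if len(q)>20 and np.median(q[:,0])>400 and abs(np.median(q[:,1])-245)<60:
                print(cam,o['score'],np.round(np.percentile(q,[3,50,97],axis=0)).tolist())
E
python3 -c "from h import *;look()"
```

```text
tcp [406.6 245.6  49. ] F [ 0.3 -0.4  0.9]
scene 0.71 [[403.0, 200.0, 41.0], [419.0, 204.0, 64.0], [444.0, 275.0, 77.0]]
side 0.65 [[411.0, 200.0, 44.0], [436.0, 217.0, 67.0], [451.0, 278.0, 78.0]]
side 0.24 [[412.0, 188.0, 5.0], [556.0, 218.0, 37.0], [651.0, 300.0, 72.0]]
```

```bash
python3 -c "
import cv2,numpy as np
a=cv2.imread('last_scene.png')[140:260,220:400];b=cv2.imread('last_side.png')[130:250,230:410]
cv2.imwrite('pics/c2.png',np.vstack([cv2.resize(i,(450,300),interpolation=2) for i in (a,b)]))"
```

```text
(no output)
```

View pics/c2.png

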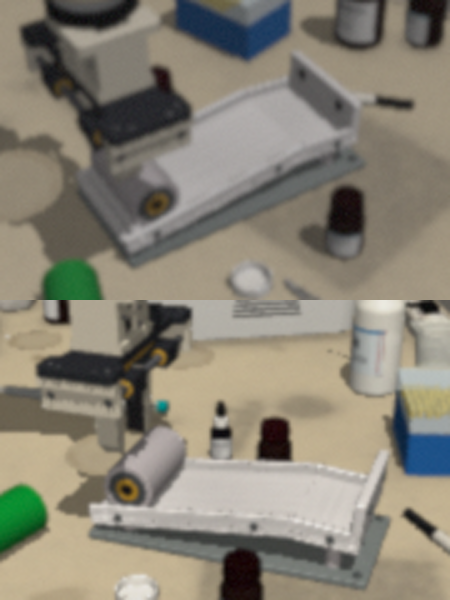

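The picture shows the fingers over the foot end with the roller apparently hardly moved. I'll check this by projecting the points.

```bash
python3 - <<'E'
from h import *
a=-.45;u=np.array([np.cos(a),np.sin(a)]);n=np.array([-u[1],u[0]])
def W(s,l,z): return np.r_[u*s+n*l,z]
for cam,(c0,r0) in(("scene",(220,140)),("side",(230,130))):
    c=bot.calibration(cam); im=cv2.imread(f"last_{cam}.png")
    im=cv2.resize(im[r0:r0+120,c0:c0+180],(720,480),interpolation=2)
    def dr(P,col):
        x=c['R']@P+c['t']; p=((x[0]/x[2]*c['fx']+c['cx']-c0)*4,(x[1]/x[2]*c['fy']+c['cy']-r0)*4); cv2.circle(im,(int(p[0]),int(p[1])),3,col,-1)
    dr(W(427.3,201,53.2),(0,0,255)); dr(W(441,201,55),(255,0,0))
    for l in(213,278):
        for z in(49,70): dr(W(406.6,l,z),(0,255,0))
    cv2.imwrite(f"pics/p_{cam}.png",im)
a_=cv2.imread("pics/p_scene.png")[100:400,150:650];b=cv2.imread("pics/p_side.png")[50:350,100:600]
cv2.imwrite("pics/p.png",np.vstack([a_,b]))
im,M,s=wrist("w2")
for o in bot.silhouettes("wrist","roller"):
    p=M[o['region']]; p=p[~np.isnan(p[:,0])]; q=np.c_[p[:,:2]@u,p[:,:2]@n,p[:,2]]; print(np.percentile(q,[3,50,97],axis=0).round())
E
```

```text
[[290. 101.  26.]
 [316. 146.  47.]
 [344. 189.  50.]]
[[402. 208.  47.]
 [407. 246.  68.]
 [421. 289.  77.]]
```

View pics/p.png

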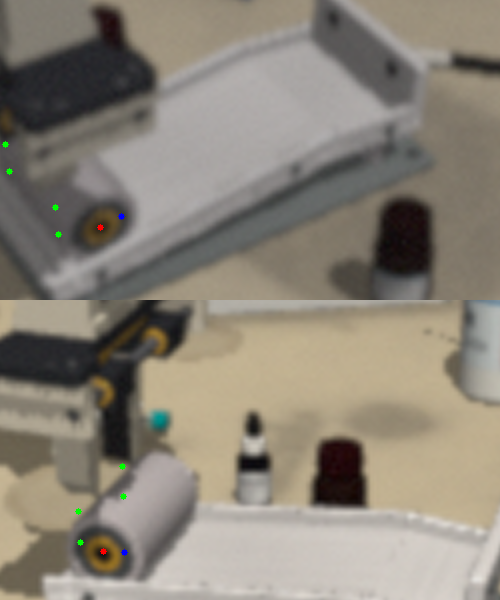

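View pics/w2.png

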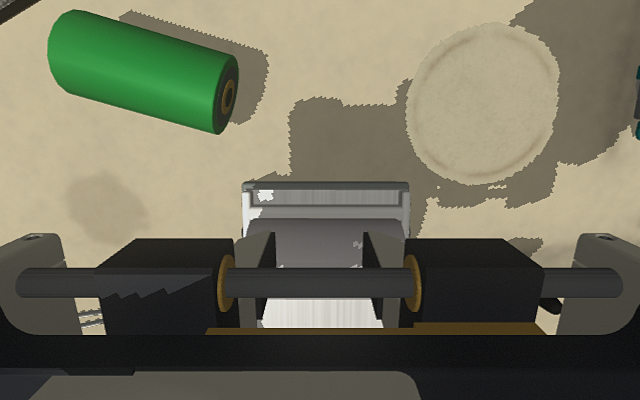

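```bash
python3 - <<'E'
from h import *
a=-.45;u=np.array([np.cos(a),np.sin(a)]);n=np.array([-u[1],u[0]])
for cam in("side","scene"):
    im,d=bot.snapshot(cam); p=pts(cam,d,np.ones(d.shape,bool)); q=np.c_[p[:,:2]@u,p[:,:2]@n,p[:,2]]
    for z in range(36,140,6):
        m=(abs(q[:,2]-z)<3)&(q[:,0]>370)&(q[:,0]<470)&(q[:,1]>195)&(q[:,1]<300)
        if m.any(): print(cam,z,m.sum(),"along",np.percentile(q[m,0],[5,50,95]).round(),"lat",np.percentile(q[m,1],[5,50,95]).round())
    if cam=="side": cv2.imwrite("pics/q.png",cv2.resize(im[150:230,245:345],(800,600)[:1]+(640,),interpolation=cv2.INTER_NEAREST)[:600])
c=bot.calibration("wrist");print(np.round(c['tool_from_camera'],2)); T=np.linalg.inv(c['tool_from_camera']);x=T[:3,3];print(x[0]/x[2]*c['fx']+c['cx'],x[1]/x[2]*c['fy']+c['cy'])
E
```

```text
side 36 71 along [402. 435. 469.] lat [195. 203. 299.]
side 42 54 along [407. 437. 467.] lat [197. 202. 299.]
side 48 60 along [407. 442. 450.] lat [200. 203. 270.]
side 54 82 along [407. 445. 451.] lat [199. 204. 283.]
side 60 85 along [410. 448. 450.] lat [199. 208. 281.]
side 66 97 along [412. 445. 448.] lat [201. 220. 287.]
side 72 146 along [411. 438. 444.] lat [201. 231. 284.]
side 78 141 along [416. 427. 436.] lat [203. 243. 287.]
side 84 32 along [398. 410. 418.] lat [212. 267. 270.]
side 90 37 along [397. 408. 417.] lat [207. 266. 273.]
side 96 46 along [398. 411. 418.] lat [204. 242. 275.]
side 102 49 along [397. 411. 418.] lat [203. 215. 273.]
side 108 47 along [398. 409. 418.] lat [202. 221. 273.]
side 114 48 along [399. 412. 418.] lat [203. 209. 276.]
side 120 29 along [399. 415. 418.] lat [201. 204. 279.]
side 126 7 along [400. 416. 418.] lat [201. 269. 282.]
side 132 3 along [417. 417. 417.] lat [282. 282. 283.]
side 138 1 along [418. 418. 418.] lat [281. 281. 281.]
scene 36 162 along [400. 406. 466.] lat [196. 219. 289.]
scene 42 52 along [404. 435. 463.] lat [196. 20
[... 214 characters left out ...]
t [201. 214. 279.]
scene 72 95 along [409. 422. 445.] lat [201. 212. 273.]
scene 78 71 along [415. 427. 437.] lat [203. 214. 231.]
scene 84 11 along [397. 399. 408.] lat [218. 269. 272.]
scene 90 7 along [396. 397. 410.] lat [211. 217. 277.]
scene 96 21 along [397. 405. 417.] lat [204. 206. 209.]
scene 102 14 along [398. 406. 417.] lat [203. 205. 206.]
scene 108 1 along [414. 414. 414.] lat [203. 203. 203.]
scene 132 6 along [399. 402. 403.] lat [271. 272. 273.]
scene 138 5 along [397. 397. 399.] lat [268. 270. 276.]
[[   0.     -0.96   -0.27   72.24]
 [   1.      0.     -0.     -0.8 ]
 [   0.     -0.27    0.96 -190.47]
 [   0.      0.      0.      1.  ]]
320.1809184648895 224.23468957708187
```

View pics/q.png

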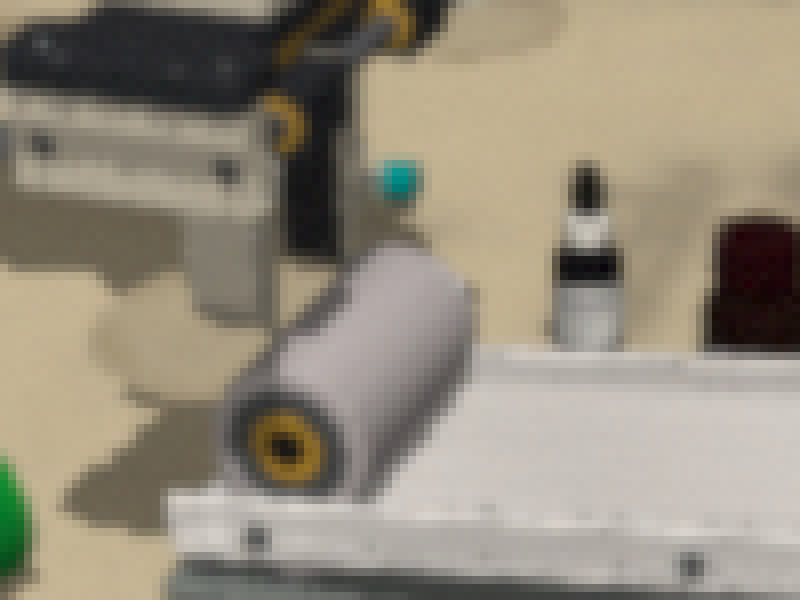

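The finger ends appear at z≈82 in both cameras while the reported TCP z is 49. They passed just over the roller, whose top is at 78, and it has not moved or taken any force. So the real fingertips end about 33 mm short of the reported TCP. I'll back off behind the roller, then lower by that difference in a checked step.

>>> move_arm:
  commands: "0 0 0.5 0 0 0 0.5; -0.8 0.4 0.5 0 0 0 0.5; -1.6 0.8 0.5 0 0 0 0.5; -2.2 1.1 0.5 0 0 0 0.5; -2.2 1.1 0 0 0 0 0.5; -2.2 1.1 -0.7 0 0 0 0.5; -2.2 1.1 -1.4 0 0 0 0.5; -2.2 1.1 -2 0 0 0 0.5; -2.2 1.1 -2 0 0 0 0.5"

```text
time_s: 5.45
position: [450.2, 55.1, 27.9]
tool_rot: [-0.699, -3.061, 0.001]
ft_force: [-0.1, 0.5, 0.0]
finger_gap: 45.9
grasp_force: 0.0
```

```bash
cat >> h.py <<'E'
def fing():
    a=-.45;u=np.array([np.cos(a),np.sin(a)]);n=np.array([-u[1],u[0]]); s=bot.read_state(); t=s['position'][:2]@u
    for cam in("side","scene"):
        im,d=bot.snapshot(cam); p=pts(cam,d,np.ones(d.shape,bool)); q=np.c_[p[:,:2]@u,p[:,:2]@n,p[:,2]]
        for z in range(36,100,4):
            m=(abs(q[:,2]-z)<2)&(abs(q[:,0]-t)<13)&(q[:,1]>197)&(q[:,1]<295)
            if m.any(): print(cam,z,m.sum(),"al",np.percentile(q[m,0]-t,[5,50,95]).round(),"lat",np.percentile(q[m,1],[5,50,95]).round())
E
python3 -c "from h import *;look();fing()"
```

```text
tcp [381.4 245.4  27.9] F [-0.1  0.5  0. ]
scene 0.89 [[404.0, 200.0, 41.0], [424.0, 203.0, 61.0], [445.0, 211.0, 77.0]]
side 0.8 [[411.0, 200.0, 42.0], [436.0, 216.0, 67.0], [450.0, 281.0, 77.0]]
side 60 7 al [-8. -4.  9.] lat [219. 266. 269.]
side 64 17 al [-8.  3. 11.] lat [214. 267. 271.]
side 68 19 al [-9.  3. 11.] lat [211. 267. 271.]
side 72 23 al [-7.  7. 12.] lat [206. 265. 277.]
side 76 33 al [-9.  6. 11.] lat [204. 266. 278.]
side 80 31 al [-7.  3. 11.] lat [204. 219. 277.]
side 84 34 al [-8.  5. 12.] lat [204. 219. 279.]
side 88 32 al [-9.  5. 11.] lat [204. 213. 275.]
side 92 28 al [-9.  5. 11.] lat [203. 217. 282.]
side 96 27 al [-7.  8. 12.] lat [202. 206. 278.]
scene 60 1 al [-1. -1. -1.] lat [269. 269. 269.]
scene 64 2 al [-9. -9. -9.] lat [218. 219. 219.]
scene 68 1 al [-9. -9. -9.] lat [211. 211. 211.]
scene 72 3 al [-9. -9.  0.] lat [208. 211. 215.]
scene 76 12 al [-9. -1. 10.] lat [206. 206. 208.]
scene 80 13 al [-8.  4. 11.] lat [205. 206. 206.]
scene 84 1 al [-1. -1. -1.] lat [205. 205. 205.]
```

The finger ends are now at z≈60 and on the pads' line, so the offset is confirmed at about 32 mm. Lower another 1 cm to put the tips just under centre height, then push slowly.

>>> move_arm:
  commands: "0 0 -0.5 0 0 0 0.5; 0 0 -1 0 0 0 0.5; 0.36 -0.17 -1 0 0 0 0.5; 0.63 -0.3 -0.95 0 0 0 0.5; 0.81 -0.39 -0.92 0 0 0 0.5; 0.99 -0.48 -0.9 0 0 0 0.5; 1.17 -0.57 -0.87 0 0 0 0.5; 1.35 -0.65 -0.85 0 0 0 0.5; 1.53 -0.74 -0.82 0 0 0 0.5; 1.71 -0.83 -0.8 0 0 0 0.5; 1.89 -0.91 -0.78 0 0 0 0.5; 2.07 -1 -0.75 0 0 0 0.5"

```text
time_s: 6.95
position: [471.6, 45.3, 21.6]
tool_rot: [-0.699, -3.063, -0.0]
ft_force: [-1.3, 0.2, 1.3]
finger_gap: 46.1
grasp_force: 0.8
```

```bash
python3 -c "from h import *;look()"
```

```text
tcp [405.  245.9  21.6] F [-1.3  0.2  1.3]
scene 0.59 [[419.0, 201.0, 42.0], [438.0, 202.0, 59.0], [461.0, 205.0, 72.0]]
side 0.69 [[428.0, 200.0, 43.0], [452.0, 214.0, 68.0], [466.0, 280.0, 79.0]]
```

The roller moved up about 15 mm under contact with small force. I'll continue at 40 mm/s.

>>> move_arm:
  commands: "0.36 -0.17 0.05 0 0 0 0.5; 0.72 -0.35 0.1 0 0 0 0.5; 1.08 -0.52 0.15 0 0 0 0.5; 1.44 -0.7 0.2 0 0 0 0.5; 1.8 -0.87 0.25 0 0 0 0.5; 2.16 -1.04 0.29 0 0 0 0.5; 2.52 -1.22 0.34 0 0 0 0.5; 2.88 -1.39 0.39 0 0 0 0.5; 3.24 -1.57 0.44 0 0 0 0.5; 3.6 -1.74 0.49 0 0 0 0.5; 3.96 -1.91 0.54 0 0 0 0.5; 4.32 -2.09 0.59 0 0 0 0.5"

```text
time_s: 8.35
position: [515.0, 24.3, 27.5]
tool_rot: [-0.699, -3.063, -0.0]
ft_force: [-0.7, 0.4, 0.3]
finger_gap: 45.6
grasp_force: 0.8
```

```bash
python3 -c "from h import *;look()"
```

```text
tcp [453.2 245.9  27.5] F [-0.7  0.4  0.3]
scene 0.56 [[470.0, 200.0, 50.0], [489.0, 202.0, 64.0], [507.0, 204.0, 76.0]]
side 0.98 [[475.0, 200.0, 50.0], [498.0, 213.0, 75.0], [514.0, 279.0, 86.0]]
```

The roller is following steadily, now at about 490. I'm continuing.

>>> move_arm:
  commands: "0.36 -0.17 0.05 0 0 0 0.5; 0.72 -0.35 0.1 0 0 0 0.5; 1.08 -0.52 0.15 0 0 0 0.5; 1.44 -0.7 0.2 0 0 0 0.5; 1.8 -0.87 0.25 0 0 0 0.5; 2.16 -1.04 0.29 0 0 0 0.5; 2.52 -1.22 0.34 0 0 0 0.5; 2.88 -1.39 0.39 0 0 0 0.5; 3.24 -1.57 0.44 0 0 0 0.5; 3.6 -1.74 0.49 0 0 0 0.5; 3.96 -1.91 0.54 0 0 0 0.5; 4.32 -2.09 0.59 0 0 0 0.5"

```text
time_s: 9.75
position: [558.2, 3.4, 33.4]
tool_rot: [0.699, 3.063, 0.0]
ft_force: [-1.0, 1.2, -0.0]
finger_gap: 45.9
grasp_force: 0.8
```

```bash
python3 -c "from h import *;look()"
```

```text
tcp [501.2 245.9  33.4] F [-1.   1.2 -0. ]
scene 0.53 [[515.0, 200.0, 54.0], [534.0, 202.0, 70.0], [555.0, 206.0, 85.0]]
side 0.6 [[523.0, 200.0, 55.0], [545.0, 213.0, 82.0], [562.0, 281.0, 91.0]]
```

>>> move_arm:
  commands: "0.36 -0.17 0.05 0 0 0 0.5; 0.72 -0.35 0.1 0 0 0 0.5; 1.08 -0.52 0.15 0 0 0 0.5; 1.44 -0.7 0.2 0 0 0 0.5; 1.8 -0.87 0.25 0 0 0 0.5; 2.16 -1.04 0.29 0 0 0 0.5; 2.43 -1.17 0.33 0 0 0 0.5; 2.7 -1.3 0.37 0 0 0 0.5; 2.97 -1.43 0.4 0 0 0 0.5; 3.15 -1.52 0.43 0 0 0 0.5; 3.33 -1.61 0.45 0 0 0 0.5; 3.51 -1.7 0.48 0 0 0 0.5"

```text
time_s: 11.15
position: [593.1, -13.5, 38.1]
tool_rot: [-0.699, -3.063, -0.0]
ft_force: [-0.4, 1.4, 0.9]
finger_gap: 45.6
grasp_force: 0.8
```

>>> move_arm:
  commands: "0.18 -0.09 0.02 0 0 0 0.5; 0.36 -0.17 0.04 0 0 0 0.5; 0.54 -0.26 0.05 0 0 0 0.5; 0.72 -0.35 0.05 0 0 0 0.5; 0.9 -0.43 0.05 0 0 0 0.5; 1.08 -0.52 0.04 0 0 0 0.5; 1.26 -0.61 0.03 0 0 0 0.5; 1.44 -0.7 0.02 0 0 0 0.5; 1.62 -0.78 0 0 0 0 0.5; 1.8 -0.87 -0.01 0 0 0 0.5; 1.98 -0.96 -0.02 0 0 0 0.5; 2.16 -1.04 -0.04 0 0 0 0.5"

```text
time_s: 12.35
position: [614.8, -23.9, 37.7]
tool_rot: [0.699, 3.063, 0.0]
ft_force: [0.4, -0.9, 0.7]
finger_gap: 45.9
grasp_force: 0.0
```

```bash
python3 -c "from h import *;look()"
```

```text
tcp [564.  245.9  37.7] F [ 0.4 -0.9  0.7]
side 0.72 [[598.0, 200.0, 57.0], [620.0, 208.0, 86.0], [638.0, 279.0, 94.0]]
```

The roller passed the crest and rolled on about 15 mm ahead of the fingers to the stop, with its centre near 615. I'll back off, rise and check.

>>> move_arm:
  commands: "-0.4 0.2 0 0 0 0 0.5; -0.9 0.4 0.3 0 0 0 0.5; -0.9 0.4 3 0 0 0 0.5; -0.9 0.4 7 0 0 0 0.5; -2 1 11 0 0 0 0.5; -5 2.4 14 0 0 0 0.5; -9 4.3 14 0 0 0 0.5; -12 5.8 14 0 0 0 0.5; -15 7 14 0 0 0 0.5; -15 7 14 0 0 0 0.5; -15 7 14 0 0 0 0.5"

```text
time_s: 13.65
position: [464.2, 46.4, 178.3]
tool_rot: [0.697, 3.062, 0.0]
ft_force: [0.1, -0.9, -0.4]
finger_gap: 45.9
grasp_force: 0.0
```

```bash
python3 -c "
from h import *
look()
a=cv2.imread('last_scene.png')[140:260,220:400];b=cv2.imread('last_side.png')[150:270,230:410]
cv2.imwrite('pics/end.png',np.vstack([cv2.resize(i,(450,300),interpolation=2) for i in (a,b)]))"
```

```text
tcp [397.8 243.7 178.3] F [ 0.1 -0.9 -0.4]
scene 0.7 [[592.0, 201.0, 60.0], [605.0, 230.0, 84.0], [631.0, 285.0, 94.0]]
side 0.67 [[598.0, 200.0, 55.0], [621.0, 207.0, 85.0], [639.0, 282.0, 94.0]]
side 0.36 [[407.0, 188.0, 5.0], [524.0, 217.0, 33.0], [651.0, 300.0, 69.0]]
```

View pics/end.png

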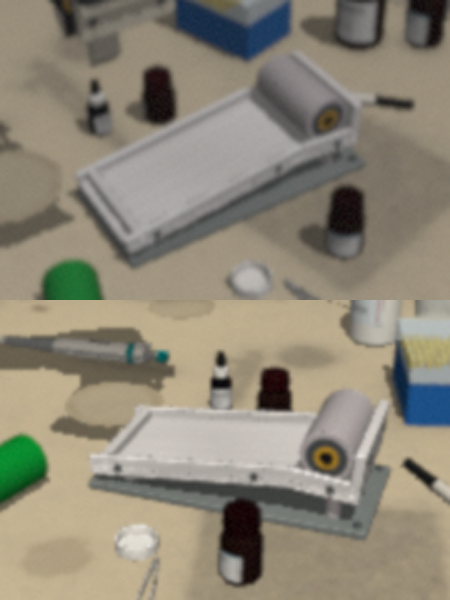

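The roller lies home against the stop and square between the rails. The bottles, cap, dropper, marker and forceps are where they were, and the robot is clear of everything. I'm handing in the job.

```bash
python3 -c "from h import *;print(bot.close_job())"
```

```text
the job is handed in; nothing more can be done
None
```

The steel roller was pushed up the ramp and over the crest and lies against the end stop; it rolled the last 15 mm or so on its own. Nothing else on the bench moved, and the job was handed in at about 14 s.

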